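# Load the cup caddy and take it up by its telescoping handle

### The arm

A 6-joint arm with a two-finger parallel gripper is mounted at the origin on a cart in front of the work surface, level with it; the furniture and walls round the work are solid. World frame = base frame: x ahead of the robot, y to its left, z up, the work surface at z = 0. Lengths are in m, angles in rad, forces in N, time in s.
With the tool pointing down it reaches from about 0.2 to 0.875 m from the base axis. Payload 3.4 kg.
Tool frame: the origin (TCP) lies at the very end of the fingers, on their centre line; the grasp point (between the pads) lies behind it (arm.grip_point_offset is the z of the grasp point in the tool frame, in m); z points along the fingers, y is the line along which they close (so a half turn about z gives the same grasp; the last joint's range is limited). The gripper opens to 94 mm and grips with 3 to 60 N. Pads are 16 mm wide; open, the fingers measure 119 mm over their backs; the gripper's body (75 mm by 177 mm) begins 78 mm behind the grasp point.
Start: joints at [-1.227, 0.276, 1.505, -0, 1.361, -0.121], TCP at [0.258, -0.514, 0.205] pointing down, gripper open.
Joint ranges: [-2.89, 2.89], [-0.75, 2.08], [0.22, 2.7], [-1.18, 4.32], [0.11, 2.71], [-2.7, 2.7]. Speed limits (rad/s): [2.57, 2.57, 3.14, 3.14, 3.14, 3.14].

### API

Orientations are given as a unit quaternion [w, x, y, z].
In Python, from rig import arm gives the robot as it stands. The module is installed in compiled form; this text tells all that it offers.
- The arm moves only by the shell command python3 -m pendant 'ROWS' [FORCE]. ROWS is JSON, a list of rows, each an object of numbers: "tx", "ty", "tz": the shift along the world's x, y, z in m; "rx", "ry", "rz": the turn, a rotation vector about the world's x, y, z in degrees; "grip": the gripper command: -1 is fully open, 1 is shut, values between are in proportion. In form: [{"tx": .., "ty": .., "tz": .., "rx": .., "ry": .., "rz": .., "grip": ..}, ...]. A call has exactly 5 rows; each row is the pose to reach, as a shift and turn from the pose commanded when the call began; what a row does not reach only later rows make up. A row lasts 1/8 s, in which the tool goes at most 62.5 mm and 10.7 degrees, less where a joint would pass 70% of its speed; a pose out of reach is approached as far as the arm can. A call with a gripper value outside its range is refused whole. The fingers move at their own pace and stop on an object; FORCE is the grip in N (left out, the last holds). Time passes only in rows, so rows that repeat a pose let the fingers close, or fill a call up. It gives the time, the measured TCP pose, the force, the opening and the grip force at its end, in the units of the state.
- arm.read_state(): the state, without advancing time (a new reading comes with each control period).
- arm.get_image(name): name is "scene" or "top" or "wrist"; returns a dict with "color" (384x512x3 uint8, red, green, blue), "range_z" (384x512 float32, m along the optical axis (not along the pixel's ray), 0 where there is no reading), "fx", "fy", "cx", "cy" (pixels), "extrinsics" (4x4, takes a point from camera to world coordinates); the wrist camera has in their place "T_tool_cam" (4x4, takes a point from camera to tool coordinates, whose origin is the TCP and whose axes are the flange's). Camera axes: x right, y down, z forward; pixel columns grow to the right and rows downward; lengths in m; the calibration is good to about 2 mm. A picture is of the moment at which its call begins: read the wrist's pose just before it.
- arm.job_done(): hands the job in; it is judged then, once.
The state is a dict: "clock": time; "joint_positions": joint angles; "dq": joint speeds; "joint_efforts": joint torques, N m; "eef_pos": TCP position; "tcp_rot": TCP orientation; "ft_force": force on the tool from outside, world axes, zero at the start; "wrist_torque": the same for the moment, N m; "grip_width": finger opening in m; "grip_force": force on a finger pad.
Only numpy, scipy, OpenCV 4.12 (cv2) and the standard library are available. Lean on these libraries where they do the work, as an engineer would, in place of code of your own. Each camera call takes 0.05 s, during which the arm holds its last target. There are 200 camera calls.

### The job

Nest the two loose steel cups into the steel cup that stands in the caddy, so that all three sit fully home in one stack. Then, with the caddy still standing on the range, squeeze in the button on the caddy's telescoping handle and, keeping it squeezed, pull the handle up past its first stop to its second stop, fully out; only then lift the caddy level, about five centimetres clear of the range. Finish holding it there by the extended handle, without letting go, and leave the salt shaker, spice jar and tin where they stand.

Things in the scene. Friction and masses are not known exactly. Their poses are not given: they have to be found in the camera images.
- caddy: Loose wooden caddy, about 0.6 kg. Base board 100 (x) by 236 mm (y), 12 thick; origin at the centre of its underside, z up. At +y a low ring holds cup_a; mid-board a 34 mm square steel tube, top at 105 mm, three windows (stops) on its -x side, from which the handle slides up; at -y an open box 86 x 70 mm, rim at 62 mm. Loaded, it hangs roughly level from the handle.
- well (a point): Centre of the floor inside the caddy's steel ring (62 mm across, 8 mm high), 80 mm along the caddy's +y from its origin and 12 mm above its underside; cup_a's origin rests here (about 7 mm of play).
- grip (a point): Middle of the handle's black grip, 133 mm above the caddy's underside with the handle down; rises with it. Grip: 36 mm wide (caddy y), 45 tall (half above this point), 35 thick along caddy x with the button out, 29 with it in. Pinch it along caddy x at this height: the grey button (24 wide, 34 tall) is the -x face, the other finger bears on the +x face.
- caddy_button (a joint): Release button in the grip, m: 0 out, 0.006 fully in (moves toward caddy +x). Springs back; 2 N starts it, 6.3 N holds it fully in. In by more than 0.004 it frees the handle; otherwise a pin locks the handle at its stop (about 2 mm of play).
- caddy_handle (a joint): Extension of the handle, m: 0 down, 0.035 first stop, 0.070 second stop and end of travel. With the button in it slides straight up against about 1 N friction and 1.2 N of its own weight, less than the caddy's weight. Pulled further at the end of travel, or while locked, it lifts the whole caddy.
- cup_a: Steel cup in the caddy's ring. The three cups are alike: round, no handle, 68 mm across at the rim, 40 at the foot, 75 tall, wall 2 mm, 60 g; inner floor 25 mm above the underside. Origin at the centre of the underside, z to the mouth. Fully nested, a cup sits 25 mm above the one below (about 2.5 mm sideways play), its top 25 mm outside.
- cup_b: Loose steel cup standing on the range, right of the caddy, like cup_a. A microwave hangs about 0.6 m above the right rear of the range (x over 0.6, y below -0.1): carry things away from there low, under about 0.2, before raising the wrist.
- cup_c: Second loose steel cup standing on the range, like cup_a.
- salt_shaker: Bystander: salt shaker, 44 mm across, 90 mm tall, origin under its centre; it and the loose cups swap places.
- spice_jar: Bystander: spice jar, 46 mm across, 106 mm tall, behind the caddy; origin under its centre.
- bean_tin: Bystander: food tin, 75 mm across, 58 mm tall, near the front left; origin under its centre.
Mind the look-alikes: they are no part of the job. What is shaped like the cup_b but purple is not meant.

How it is judged:
On the way, in this order (a step that is already met when the one before it is completed fails the run):
1. all three cups are nested home in one stack in the caddy and the fingers are off them (distance between cup_a and well below 0.012 m and ((z of cup_b in the frame of cup_a between 0.022 and 0.03 m and x of cup_b in the frame of cup_a between -0.005 and 0.005 m and y of cup_b in the frame of cup_a between -0.005 and 0.005 m and angle between the z axis of cup_b and the z axis of cup_a, either way round below 0.12 rad and z of cup_c in the frame of cup_b between 0.022 and 0.03 m and x of cup_c in the frame of cup_b between -0.005 and 0.005 m and y of cup_c in the frame of cup_b between -0.005 and 0.005 m and angle between the z axis of cup_c and the z axis of cup_b, either way round below 0.12 rad) or (z of cup_c in the frame of cup_a between 0.022 and 0.03 m and x of cup_c in the frame of cup_a between -0.005 and 0.005 m and y of cup_c in the frame of cup_a between -0.005 and 0.005 m and angle between the z axis of cup_c and the z axis of cup_a, either way round below 0.12 rad and z of cup_b in the frame of cup_c between 0.022 and 0.03 m and x of cup_b in the frame of cup_c between -0.005 and 0.005 m and y of cup_b in the frame of cup_c between -0.005 and 0.005 m and angle between the z axis of cup_b and the z axis of cup_c, either way round below 0.12 rad)) and contact force between the fingers and cup_b below 0.2 N and contact force between the fingers and cup_c below 0.2 N), for 0.2 s.
2. the handle's button is squeezed in by the fingers while the handle is still down (value of joint caddy_button above 0.004 m and value of joint caddy_handle below 0.01 m and contact force between the fingers and caddy above 2 N), for 0.05 s.
3. the handle is out at its second stop while the caddy still stands on the range (value of joint caddy_handle above 0.066 m and height (world z) of caddy below 0.01 m), for 0.05 s.
At the end, for the whole second after the job is handed in: The robot holds the caddy by its handle (over 2 N), handle out more than 66 mm, caddy 25 to 120 mm above the range, tilted under 0.2 rad and still (under 30 mm/s); the three cups are stacked in the ring, each 22 to 30 mm above the one below, centred within 5 mm (distance between cup_a and well below 0.012 m and ((z of cup_b in the frame of cup_a between 0.022 and 0.03 m and x of cup_b in the frame of cup_a between -0.005 and 0.005 m and y of cup_b in the frame of cup_a between -0.005 and 0.005 m and angle between the z axis of cup_b and the z axis of cup_a, either way round below 0.12 rad and z of cup_c in the frame of cup_b between 0.022 and 0.03 m and x of cup_c in the frame of cup_b between -0.005 and 0.005 m and y of cup_c in the frame of cup_b between -0.005 and 0.005 m and angle between the z axis of cup_c and the z axis of cup_b, either way round below 0.12 rad) or (z of cup_c in the frame of cup_a between 0.022 and 0.03 m and x of cup_c in the frame of cup_a between -0.005 and 0.005 m and y of cup_c in the frame of cup_a between -0.005 and 0.005 m and angle between the z axis of cup_c and the z axis of cup_a, either way round below 0.12 rad and z of cup_b in the frame of cup_c between 0.022 and 0.03 m and x of cup_b in the frame of cup_c between -0.005 and 0.005 m and y of cup_b in the frame of cup_c between -0.005 and 0.005 m and angle between the z axis of cup_b and the z axis of cup_c, either way round below 0.12 rad)) and value of joint caddy_handle above 0.066 m and height (world z) of caddy between 0.025 and 0.12 m and angle between caddy's own z axis and vertical below 0.2 rad and contact force between the fingers and caddy above 2 N and linear speed of caddy below 0.03 m/s); the arm keeps its last pose, push and grip.
It fails at once if the caddy is lifted off the range (more than 15 mm) before the handle is fully out, or the extension is lost in the air (height (world z) of caddy above 0.015 m and value of joint caddy_handle below 0.06 m).
It fails at once if a cup is tipped over (angle between any of cup_a, cup_b, cup_c's own z axis and vertical above 0.8 rad).
It fails at once if the salt shaker is pushed away (more than 30 mm) (distance of salt_shaker from where it was at the start of the episode above 0.03 m).
It fails at once if the spice jar is pushed away (more than 30 mm) (distance of spice_jar from where it was at the start of the episode above 0.03 m).
It fails at once if the bean tin is pushed away (more than 30 mm) (distance of bean_tin from where it was at the start of the episode above 0.03 m).
It also fails if it takes over 72 s, if anything falls off the work surface, if the arm or the gripper's body presses on something with over 40 N, if the wrist force passes 120 N, or if a joint passes its speed limit or range.

## Working session

There is one attempt and no reset: what is moved stays moved. The work goes in short steps, Python scripts to look and compute and a shell command to move; the robot and the scene stay as the last step left them, time stands still between calls to the robot, and variables do not carry over. Pictures are saved under pics/ and viewed, at most 10 in all, crops included, and the job is handed in when it is done.

```bash
mkdir -p pics
cat > h.py <<'E'
import numpy as np, cv2
from rig import arm
def pts(im,T=None):
    z=im["range_z"]; v,u=np.indices(z.shape)
    T=im["extrinsics"] if T is None else T
    p=np.stack([(u-im["cx"])*z/im["fx"],(v-im["cy"])*z/im["fy"],z,np.ones_like(z)],-1)
    w=(p@T.T)[...,:3]; w[z==0]=np.nan
    return w
def save(im,n): cv2.imwrite("pics/%s.png"%n,im["color"][...,::-1])
E
python3 - <<'E'
from h import *
s=arm.read_state(); print(s, arm.grip_point_offset)
a=arm.get_image("scene"); b=arm.get_image("top")
cv2.imwrite("pics/a.png",np.vstack([a["color"],b["color"]])[...,::-1][:, :])
np.savez("im.npz",a=pts(a),b=pts(b),ac=a["color"],bc=b["color"])
im=np.vstack([a["color"],b["color"]])[...,::-1]
cv2.imwrite("pics/a.png",cv2.resize(np.hstack([a["color"],b["color"]])[...,::-1],(800,300)))
save(a,"sc");save(b,"tp")
print(a["extrinsics"],b["extrinsics"],b["fx"])
E
```

```text
{'clock': 0.0, 'joint_positions': array([-1.22700828e+00,  2.76573127e-01,  1.50608838e+00, -3.03388239e-06,
        1.36069271e+00, -1.20990833e-01]), 'dq': array([-1.07179977e-03, -2.82490850e-04,  1.19423858e-03, -6.08764976e-04,
        7.57189972e-05, -8.40202455e-04]), 'joint_efforts': array([-1.42882964e-03, -4.04577971e+01, -2.37224454e+01,  7.00953836e-02,
        3.44487419e-02, -1.10810008e-04]), 'eef_pos': array([ 0.25754134, -0.51348271,  0.20463505]), 'tcp_rot': array([-8.75154035e-04,  9.73118426e-01,  2.30303610e-01, -9.93887849e-05]), 'ft_force': array([ 0.96922756, -0.16978907,  0.77268416]), 'wrist_torque': array([-0.03869396,  0.00913252, -0.00131102]), 'grip_force': 0.0, 'grip_width': 0.09428883158140133} -0.0188
[[-0.8243299  -0.37882591  0.42067939  0.14988807]
 [-0.5661061   0.55427575 -0.61016578  0.45592705]
 [-0.00202578 -0.74112706 -0.67136173  0.67408261]
 [ 0.          0.          0.          1.        ]] [[-0.00994552 -0.99420904  0.10700218  0.36705537]
 [-0.99990799  0.00890083 -0.01023644 -0.06672906]
 [ 0.00922475 -0.10709414 -0.99420609  1.39161829]
 [ 0.          0.          0.          1.        ]] 469.35559502313515
```

View pics/sc.png

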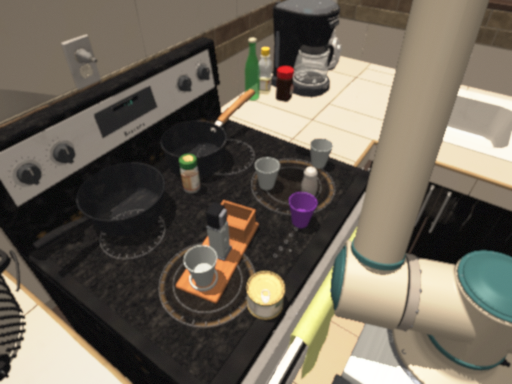

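View pics/tp.png

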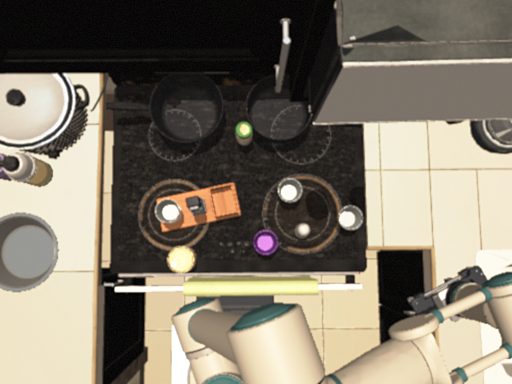

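The scene view shows the caddy (cup_a at 203,268; handle at 216,232), grey steel cups at (266,172) and (320,152), the purple look-alike at (302,209), the salt shaker at (310,180), the spice jar at (190,172) and the tin at (266,294). The top view shows cup_a (169,211), the handle (195,205), steel cups (290,190) and (349,217), purple (265,242) and salt (303,230).

Candidates for the loose cups are the two grey ones, top (290,190) and (349,217), plus the purple (rejected) and the white salt shaker (rejected, smaller). I choose the two grey ones.

```bash
cat > m.py <<'E'
from h import *
d=np.load("im.npz")
for k in "ab":
    P=d[k]
    for n,(px) in {"a":dict(cupa=(203,262),c1=(266,168),c2=(320,148),purp=(302,205),salt=(310,178),jar=(189,170),tin=(266,290)),
                  "b":dict(cupa=(169,211),c1=(290,190),c2=(349,217),purp=(265,242),salt=(303,230),jar=(244,130),tin=(181,259))}[k].items():
        u,v=px; r=22; W=P[v-r:v+r,u-r:u+r].reshape(-1,3)
        c=np.nanmedian(P[v-3:v+3,u-3:u+3].reshape(-1,3),0)
        ok=(np.hypot(W[:,0]-c[0],W[:,1]-c[1])<.06)
        W=W[ok&(W[:,2]>.02)]
        top=np.percentile(W[:,2],97)
        R=W[W[:,2]>top-.008]
        (cx,cy),rad=cv2.minEnclosingCircle(R[:,:2].astype(np.float32))
        print(k,n,"c",c.round(3),"top",top.round(3),"circ",round(cx,3),round(cy,3),"r",round(rad,3),len(R))
# caddy orientation by wood colour in top
hsv=cv2.cvtColor(d["bc"],cv2.COLOR_RGB2HSV); m=cv2.inRange(hsv,(3,90,80),(18,255,255))
m[:170]=0;m[245:]=0;m[:,:140]=0;m[:,250:]=0
W=d["b"][m>0]; 
for lo,hi in((.005,.02),(.05,.07)):
    Q=W[(W[:,2]>lo)&(W[:,2]<hi)]; print(lo,len(Q),cv2.minAreaRect(Q[:,:2].astype(np.float32)*1000))
W=d["b"][180:230,180:212].reshape(-1,3); Q=W[W[:,2]>.12]; print("grip",len(Q),np.median(Q,0),Q.min(0),Q.max(0))
print("boundaries",np.nanmedian(d["b"][150:152,200:240].reshape(-1,3),0))
E
python3 m.py; python3 -c "
import cv2;im=cv2.imread('pics/tp.png');s=cv2.imread('pics/sc.png')
cv2.imwrite('pics/crop.png',cv2.hconcat([cv2.resize(im[165:275,140:370],(460*1,220)),]) if 0 else cv2.vconcat([cv2.resize(im[165:275,140:370],(690,330)),cv2.resize(s[130:245,180:420],(690,270))]))"
```

```text
a cupa c [0.489 0.142 0.043] top 0.088 circ 0.475 0.161 r 0.034 222
a c1 c [ 0.548 -0.204  0.044] top 0.077 circ 0.531 -0.184 r 0.034 131
a c2 c [ 0.461 -0.377  0.047] top 0.077 circ 0.453 -0.353 r 0.035 118
a purp c [ 0.395 -0.136  0.039] top 0.077 circ 0.385 -0.113 r 0.035 161
a salt c [ 0.413 -0.205  0.071] top 0.09 circ 0.417 -0.217 r 0.015 74
a jar c [ 0.686 -0.04   0.082] top 0.108 circ 0.701 -0.054 r 0.025 171
a tin c [0.336 0.13  0.056] top 0.059 circ 0.339 0.126 r 0.038 1043
b cupa c [0.478 0.166 0.037] top 0.089 circ 0.476 0.163 r 0.034 78
b c1 c [ 0.537 -0.185  0.026] top 0.076 circ 0.532 -0.182 r 0.034 81
b c2 c [ 0.457 -0.357  0.024] top 0.076 circ 0.453 -0.351 r 0.034 82
b purp c [ 0.387 -0.111  0.025] top 0.077 circ 0.386 -0.111 r 0.034 76
b salt c [ 0.419 -0.214  0.089] top 0.091 circ 0.419 -0.218 r 0.016 77
b jar c [ 0.698 -0.053  0.106] top 0.11 circ 0.7 -0.052 r 0.023 182
b tin c [0.342 0.129 0.055] top 0.061 circ 0.34 0.128 r 0.038 452
0.005 1586 ((474.9698486328125, 107.71534729003906), (295.4549255371094, 186.50538635253906), 89.43045043945312)
0.05 204 ((507.501220703125, 8.779407501220703), (86.83885955810547, 69.85888671875), 11.469724655151367)
grip 192 [0.49049681 0.08137315 0.15396555] [0.47105977 0.06523757 0.12026489] [0.50974565 0.10274532 0.1632184 ]
boundaries [6.61554706e-01 2.06157814e-02 4.51989791e-05]
```

View pics/crop.png

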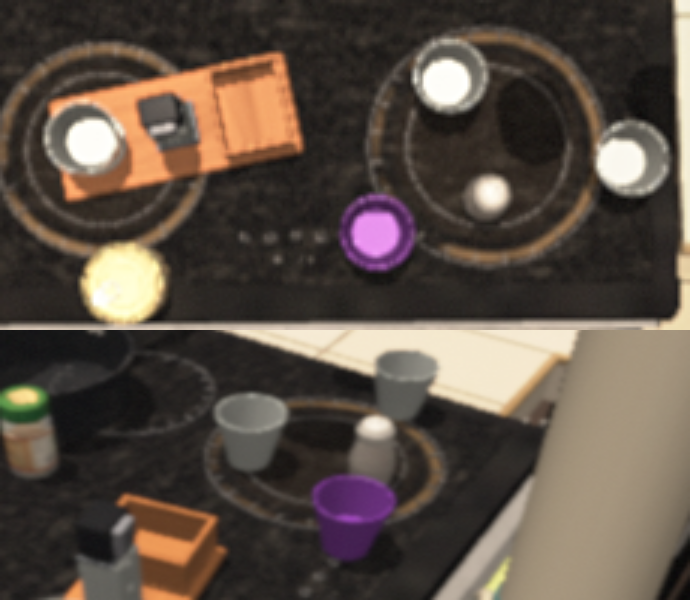

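The crop confirms it: both grey cups are steel, purple rejected. Caddy yaw is about +11.5° and cup_a is at (0.4755, 0.162), with the grip near (0.491, 0.083). I'll go to the right-hand cup (0.453, -0.351) first, with the closing line along caddy x.

```bash
python3 -m pendant '[{"tx":0.04,"ty":0.032,"rz":10,"grip":-1},{"tx":0.08,"ty":0.064,"rz":20,"grip":-1},{"tx":0.12,"ty":0.096,"rz":30,"grip":-1},{"tx":0.16,"ty":0.13,"rz":40,"grip":-1},{"tx":0.195,"ty":0.162,"rz":50,"grip":-1}]' 15
python3 -m pendant '[{"tz":-0.02,"rz":10,"grip":-1},{"tz":-0.04,"rz":20,"grip":-1},{"tz":-0.05,"rz":25,"grip":-1},{"tz":-0.05,"rz":25,"grip":-1},{"tz":-0.05,"rz":25,"grip":-1}]'
cat > w.py <<'E'
import sys
from h import *
from scipy.spatial.transform import Rotation as R
s=arm.read_state(); q=s["tcp_rot"]; T=np.eye(4); T[:3,:3]=R.from_quat([q[1],q[2],q[3],q[0]]).as_matrix(); T[:3,3]=s["eef_pos"]
im=arm.get_image("wrist"); P=pts(im,T@im["T_tool_cam"]); save(im,sys.argv[1])
zl,zh=float(sys.argv[2]),float(sys.argv[3]); x,y=float(sys.argv[4]),float(sys.argv[5])
m=(P[...,2]>zl)&(P[...,2]<zh)&(np.hypot(P[...,0]-x,P[...,1]-y)<.06)
W=P[m]; v,u=np.nonzero(m); print("tcp",s["eef_pos"].round(4),"yaw y",np.degrees(np.arctan2(T[1,1],T[0,1])).round(1),len(W))
if len(W):
    (cx,cy),r=cv2.minEnclosingCircle(W[:,:2].astype(np.float32)); print("circ",round(cx,4),round(cy,4),round(r,4),"rect",W.min(0).round(3),W.max(0).round(3),"px",u.mean(),v.mean())
    A=np.c_[2*W[:,:2],np.ones(len(W))]; c=np.linalg.lstsq(A,(W[:,:2]**2).sum(1),rcond=None)[0]; print("fit",c[:2].round(4),np.sqrt(c[2]+c[0]**2+c[1]**2).round(4))
E
python3 w.py w1 0.068 0.08 0.453 -0.351
```

```text
tcp [ 0.2575 -0.5135  0.2047] yaw y -63.4 0$[0]: bad value
$[0]: bad value
```

View pics/w1.png

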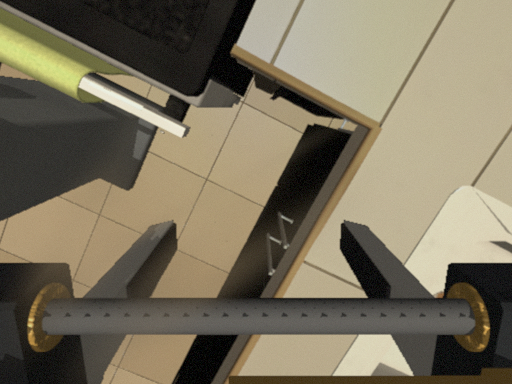

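The picture is still the start view (floor and counter, fingers at 150,250 and 370,250) because the rows were refused. They need all seven keys.

```bash
python3 -m pendant '[{"tx":0.04,"ty":0.032,"tz":0,"rx":0,"ry":0,"rz":10,"grip":-1},{"tx":0.08,"ty":0.064,"tz":0,"rx":0,"ry":0,"rz":20,"grip":-1},{"tx":0.12,"ty":0.096,"tz":0,"rx":0,"ry":0,"rz":30,"grip":-1},{"tx":0.16,"ty":0.13,"tz":0,"rx":0,"ry":0,"rz":40,"grip":-1},{"tx":0.195,"ty":0.162,"tz":0,"rx":0,"ry":0,"rz":50,"grip":-1}]' 15
python3 -m pendant '[{"tx":0,"ty":0,"tz":-0.02,"rx":0,"ry":0,"rz":10,"grip":-1},{"tx":0,"ty":0,"tz":-0.04,"rx":0,"ry":0,"rz":20,"grip":-1},{"tx":0,"ty":0,"tz":-0.05,"rx":0,"ry":0,"rz":25,"grip":-1},{"tx":0,"ty":0,"tz":-0.05,"rx":0,"ry":0,"rz":25,"grip":-1},{"tx":0,"ty":0,"tz":-0.05,"rx":0,"ry":0,"rz":25,"grip":-1}]'
python3 w.py w2 0.068 0.08 0.453 -0.351
```

```text
clock: 0.78
eef_pos: [0.4539, -0.3506, 0.2052]
tcp_rot: [-0.0, 0.783, 0.622, 0.0]
ft_force: [-0.7, -0.4, 0.3]
grip_width: 0.0937
grip_force: 0.0
clock: 1.4
eef_pos: [0.4529, -0.3523, 0.1558]
tcp_rot: [0.0, 0.632, 0.775, 0.0]
ft_force: [-0.6, -0.4, -0.0]
grip_width: 0.0942
grip_force: 0.0
tcp [ 0.4529 -0.3523  0.1558] yaw y 11.6 1128
circ 0.4523 -0.3532 0.034 rect [ 0.419 -0.387  0.068] [ 0.486 -0.319  0.077] px 257.18617021276594 204.22163120567376
fit [ 0.4522 -0.3529] 0.032
```

View pics/w2.png

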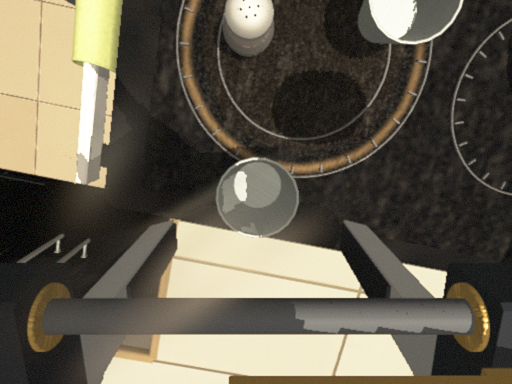

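The right steel cup is at (258,197), centred between the fingers; the salt shaker (248,22) and the other cup (415,10) are clear. I'll descend to TCP z 0.054 and grip.

```bash
python3 -m pendant '[{"tx":0,"ty":-0.001,"tz":-0.04,"rx":0,"ry":0,"rz":0,"grip":-1},{"tx":0,"ty":-0.001,"tz":-0.08,"rx":0,"ry":0,"rz":0,"grip":-1},{"tx":0,"ty":-0.001,"tz":-0.102,"rx":0,"ry":0,"rz":0,"grip":-1},{"tx":0,"ty":-0.001,"tz":-0.102,"rx":0,"ry":0,"rz":0,"grip":-1},{"tx":0,"ty":-0.001,"tz":-0.102,"rx":0,"ry":0,"rz":0,"grip":0.6}]' 12
python3 -m pendant '[{"tx":0,"ty":0,"tz":0,"rx":0,"ry":0,"rz":0,"grip":0.6},{"tx":0,"ty":0,"tz":0,"rx":0,"ry":0,"rz":0,"grip":0.6},{"tx":0,"ty":0,"tz":0,"rx":0,"ry":0,"rz":0,"grip":0.6},{"tx":0,"ty":0,"tz":0,"rx":0,"ry":0,"rz":0,"grip":0.6},{"tx":0,"ty":0,"tz":0,"rx":0,"ry":0,"rz":0,"grip":0.6}]'
```

```text
clock: 2.08
eef_pos: [0.4536, -0.3539, 0.0548]
tcp_rot: [0.001, 0.632, 0.775, -0.0]
ft_force: [0.2, 0.3, 1.0]
grip_width: 0.087
grip_force: 0.0
clock: 2.7
eef_pos: [0.4532, -0.3536, 0.0544]
tcp_rot: [0.001, 0.632, 0.775, -0.0]
ft_force: [-0.2, -0.8, 5.0]
grip_width: 0.0654
grip_force: 12.0
```

```bash
python3 -m pendant '[{"tx":0,"ty":0,"tz":0.03,"rx":0,"ry":0,"rz":0,"grip":0.6},{"tx":0,"ty":0,"tz":0.07,"rx":0,"ry":0,"rz":0,"grip":0.6},{"tx":0,"ty":0,"tz":0.12,"rx":0,"ry":0,"rz":0,"grip":0.6},{"tx":0,"ty":0.04,"tz":0.14,"rx":0,"ry":0,"rz":0,"grip":0.6},{"tx":0,"ty":0.08,"tz":0.14,"rx":0,"ry":0,"rz":0,"grip":0.6}]'
python3 -m pendant '[{"tx":0,"ty":0.05,"tz":0,"rx":0,"ry":0,"rz":0,"grip":0.6},{"tx":0,"ty":0.1,"tz":0,"rx":0,"ry":0,"rz":0,"grip":0.6},{"tx":0,"ty":0.15,"tz":0,"rx":0,"ry":0,"rz":0,"grip":0.6},{"tx":0,"ty":0.2,"tz":0.02,"rx":0,"ry":0,"rz":0,"grip":0.6},{"tx":0,"ty":0.25,"tz":0.05,"rx":0,"ry":0,"rz":0,"grip":0.6}]'
python3 -m pendant '[{"tx":0,"ty":0.04,"tz":0.01,"rx":0,"ry":0,"rz":0,"grip":0.6},{"tx":0.01,"ty":0.09,"tz":0.01,"rx":0,"ry":0,"rz":0,"grip":0.6},{"tx":0.015,"ty":0.14,"tz":0.01,"rx":0,"ry":0,"rz":0,"grip":0.6},{"tx":0.022,"ty":0.186,"tz":0.01,"rx":0,"ry":0,"rz":0,"grip":0.6},{"tx":0.022,"ty":0.186,"tz":0.01,"rx":0,"ry":0,"rz":0,"grip":0.6}]'
python3 - <<'E'
from h import *
b=arm.get_image("top"); save(b,"t2"); a=arm.get_image("scene")
a_=a["color"][90:300,130:340]; b_=b["color"][160:270,110:260]
cv2.imwrite("pics/c2.png",np.hstack([cv2.resize(a_,(400,400)),cv2.resize(b_,(400,400))])[...,::-1])
for n,im in(("scene",a),("top",b)):
    P=pts(im); 
    m=(np.hypot(P[...,0]-.475,P[...,1]-.162)<.05)
    W=P[m]
    for lo,hi in((.075,.095),(.247,.262)):
        Q=W[(W[:,2]>lo)&(W[:,2]<hi)]
        if len(Q)>5: print(n,lo,len(Q),cv2.minEnclosingCircle(Q[:,:2].astype(np.float32)),Q[:,2].max())
print(arm.read_state()["eef_pos"])
E
```

```text
clock: 3.32
eef_pos: [0.4536, -0.2729, 0.1951]
tcp_rot: [0.002, 0.632, 0.775, 0.0]
ft_force: [-0.2, 0.3, -1.9]
grip_width: 0.0653
grip_force: 12.0
clock: 3.95
eef_pos: [0.4515, -0.0212, 0.2429]
tcp_rot: [-0.001, 0.632, 0.775, -0.001]
ft_force: [1.8, 0.4, -0.9]
grip_width: 0.0653
grip_force: 12.0
clock: 4.58
eef_pos: [0.4744, 0.1657, 0.2527]
tcp_rot: [-0.001, 0.63, 0.777, -0.0]
ft_force: [0.2, -1.0, -0.9]
grip_width: 0.0657
grip_force: 12.0
scene 0.075 310 ((0.47534283995628357, 0.16065871715545654), 0.03411101922392845) 0.09036951629852452
scene 0.247 408 ((0.472983181476593, 0.17261359095573425), 0.041821423918008804) 0.2619792502377375
top 0.075 45 ((0.47602322697639465, 0.16248318552970886), 0.03391138091683388) 0.09297738200379246
top 0.247 15 ((0.49443674087524414, 0.15128761529922485), 0.013418818823993206) 0.26113671556702034
[0.47419106 0.16292356 0.2528625 ]
```

View pics/c2.png

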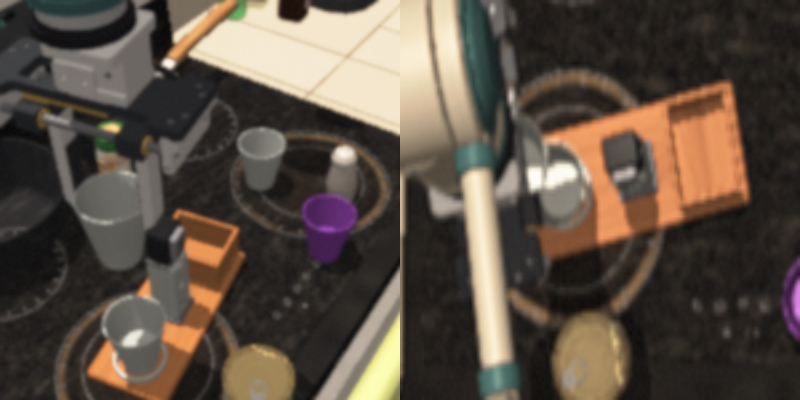

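The cup is held upright (115,215), above and beside cup_a (133,340). Now I'll lower it.

```bash
python3 -m pendant '[{"tx":0.0015,"ty":-0.001,"tz":-0.04,"rx":0,"ry":0,"rz":0,"grip":0.6},{"tx":0.0015,"ty":-0.001,"tz":-0.08,"rx":0,"ry":0,"rz":0,"grip":0.6},{"tx":0.0015,"ty":-0.001,"tz":-0.12,"rx":0,"ry":0,"rz":0,"grip":0.6},{"tx":0.0015,"ty":-0.001,"tz":-0.14,"rx":0,"ry":0,"rz":0,"grip":0.6},{"tx":0.0015,"ty":-0.001,"tz":-0.15,"rx":0,"ry":0,"rz":0,"grip":0.6}]'
python3 -m pendant '[{"tx":0,"ty":0,"tz":-0.004,"rx":0,"ry":0,"rz":0,"grip":0.6},{"tx":0,"ty":0,"tz":-0.008,"rx":0,"ry":0,"rz":0,"grip":0.6},{"tx":0,"ty":0,"tz":-0.010,"rx":0,"ry":0,"rz":0,"grip":0.6},{"tx":0,"ty":0,"tz":-0.012,"rx":0,"ry":0,"rz":0,"grip":0.6},{"tx":0,"ty":0,"tz":-0.012,"rx":0,"ry":0,"rz":0,"grip":0.6}]'
```

```text
clock: 5.3
eef_pos: [0.4754, 0.1604, 0.1023]
tcp_rot: [-0.001, 0.633, 0.775, -0.001]
ft_force: [0.8, 0.4, -0.6]
grip_width: 0.0653
grip_force: 12.0
clock: 5.92
eef_pos: [0.4763, 0.162, 0.0916]
tcp_rot: [0.0, 0.632, 0.775, 0.0]
ft_force: [0.2, -0.4, -0.0]
grip_width: 0.0651
grip_force: 12.0
```

```bash
python3 -m pendant '[{"tx":0,"ty":0,"tz":-0.001,"rx":0,"ry":0,"rz":0,"grip":-1},{"tx":0,"ty":0,"tz":-0.001,"rx":0,"ry":0,"rz":0,"grip":-1},{"tx":0,"ty":0,"tz":-0.001,"rx":0,"ry":0,"rz":0,"grip":-1},{"tx":0,"ty":0,"tz":0.03,"rx":0,"ry":0,"rz":0,"grip":-1},{"tx":0,"ty":0,"tz":0.09,"rx":0,"ry":0,"rz":0,"grip":-1}]'
python3 w.py w3 0.09 0.13 0.4755 0.162
```

```text
clock: 6.55
eef_pos: [0.4744, 0.1616, 0.1804]
tcp_rot: [-0.002, 0.632, 0.775, -0.002]
ft_force: [0.1, 0.3, 0.7]
grip_width: 0.0941
grip_force: 0.0
tcp [0.4744 0.1616 0.1804] yaw y 11.6 2389
circ 0.4754 0.1626 0.0339 rect [0.442 0.129 0.09 ] [0.509 0.197 0.114] px 260.36919213059855 208.21096693177063
fit [0.4752 0.1634] 0.0308
```

View pics/w3.png

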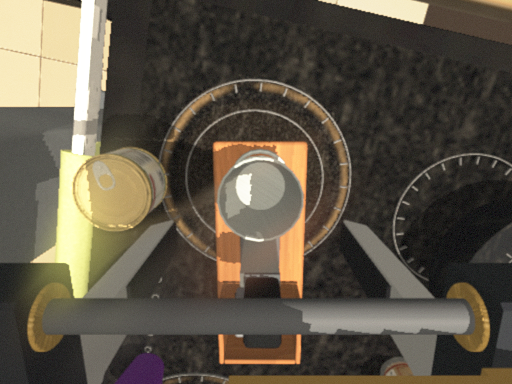

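Nested: the rim is at (262,198), height about 0.113 as expected, and the caddy is aligned with the fingers. Next is the other steel cup at (0.532, -0.183).

```bash
python3 -m pendant '[{"tx":0,"ty":-0.01,"tz":0.04,"rx":0,"ry":0,"rz":0,"grip":-1},{"tx":0,"ty":-0.06,"tz":0.05,"rx":0,"ry":0,"rz":0,"grip":-1},{"tx":0,"ty":-0.12,"tz":0.05,"rx":0,"ry":0,"rz":0,"grip":-1},{"tx":0.01,"ty":-0.18,"tz":0.04,"rx":0,"ry":0,"rz":0,"grip":-1},{"tx":0.03,"ty":-0.23,"tz":0.02,"rx":0,"ry":0,"rz":0,"grip":-1}]'
python3 -m pendant '[{"tx":0.01,"ty":-0.05,"tz":-0.02,"rx":0,"ry":0,"rz":0,"grip":-1},{"tx":0.025,"ty":-0.1,"tz":-0.04,"rx":0,"ry":0,"rz":0,"grip":-1},{"tx":0.026,"ty":-0.115,"tz":-0.05,"rx":0,"ry":0,"rz":0,"grip":-1},{"tx":0.026,"ty":-0.115,"tz":-0.05,"rx":0,"ry":0,"rz":0,"grip":-1},{"tx":0.026,"ty":-0.115,"tz":-0.05,"rx":0,"ry":0,"rz":0,"grip":-1}]'
python3 w.py w4 0.068 0.08 0.532 -0.183
```

```text
clock: 7.22
eef_pos: [0.5068, -0.0702, 0.2024]
tcp_rot: [0.002, 0.632, 0.775, 0.001]
ft_force: [0.9, 0.0, 0.5]
grip_width: 0.0941
grip_force: 0.0
clock: 7.85
eef_pos: [0.5321, -0.1816, 0.1521]
tcp_rot: [0.0, 0.631, 0.775, 0.0]
ft_force: [-0.1, 0.2, -0.4]
grip_width: 0.0944
grip_force: 0.0
tcp [ 0.5321 -0.1816  0.1521] yaw y 11.7 1149
circ 0.5321 -0.1838 0.0339 rect [ 0.498 -0.218  0.068] [ 0.565 -0.15   0.077] px 257.4473455178416 207.00870322019148
fit [ 0.5319 -0.1833] 0.032
```

```bash
python3 -m pendant '[{"tx":0,"ty":-0.002,"tz":-0.04,"rx":0,"ry":0,"rz":0,"grip":-1},{"tx":0,"ty":-0.002,"tz":-0.08,"rx":0,"ry":0,"rz":0,"grip":-1},{"tx":0,"ty":-0.002,"tz":-0.098,"rx":0,"ry":0,"rz":0,"grip":-1},{"tx":0,"ty":-0.002,"tz":-0.098,"rx":0,"ry":0,"rz":0,"grip":-1},{"tx":0,"ty":-0.002,"tz":-0.098,"rx":0,"ry":0,"rz":0,"grip":0.6}]' 12
python3 -m pendant '[{"tx":0,"ty":0,"tz":0,"rx":0,"ry":0,"rz":0,"grip":0.6},{"tx":0,"ty":0,"tz":0,"rx":0,"ry":0,"rz":0,"grip":0.6},{"tx":0,"ty":0,"tz":0,"rx":0,"ry":0,"rz":0,"grip":0.6},{"tx":0,"ty":0,"tz":0,"rx":0,"ry":0,"rz":0,"grip":0.6},{"tx":0,"ty":0,"tz":0,"rx":0,"ry":0,"rz":0,"grip":0.6}]'
python3 -m pendant '[{"tx":0,"ty":0,"tz":0.03,"rx":0,"ry":0,"rz":0,"grip":0.6},{"tx":0,"ty":0,"tz":0.08,"rx":0,"ry":0,"rz":0,"grip":0.6},{"tx":0,"ty":0.03,"tz":0.12,"rx":0,"ry":0,"rz":0,"grip":0.6},{"tx":-0.01,"ty":0.08,"tz":0.13,"rx":0,"ry":0,"rz":0,"grip":0.6},{"tx":-0.025,"ty":0.13,"tz":0.14,"rx":0,"ry":0,"rz":0,"grip":0.6}]'
```

```text
clock: 8.52
eef_pos: [0.5333, -0.1847, 0.055]
tcp_rot: [0.001, 0.631, 0.775, 0.0]
ft_force: [0.1, 0.4, 0.2]
grip_width: 0.0874
grip_force: 0.0
clock: 9.15
eef_pos: [0.5327, -0.1853, 0.0543]
tcp_rot: [0.001, 0.632, 0.775, 0.0]
ft_force: [-1.1, -0.7, 5.3]
grip_width: 0.066
grip_force: 11.9
clock: 9.78
eef_pos: [0.5071, -0.054, 0.1937]
tcp_rot: [0.0, 0.632, 0.775, 0.0]
ft_force: [-0.1, 0.6, -0.9]
grip_width: 0.0657
grip_force: 11.9
```

```bash
python3 -m pendant '[{"tx":0,"ty":0.02,"tz":0.04,"rx":0,"ry":0,"rz":0,"grip":0.6},{"tx":-0.005,"ty":0.06,"tz":0.06,"rx":0,"ry":0,"rz":0,"grip":0.6},{"tx":-0.015,"ty":0.11,"tz":0.06,"rx":0,"ry":0,"rz":0,"grip":0.6},{"tx":-0.025,"ty":0.16,"tz":0.06,"rx":0,"ry":0,"rz":0,"grip":0.6},{"tx":-0.0315,"ty":0.2155,"tz":0.06,"rx":0,"ry":0,"rz":0,"grip":0.6}]'
python3 -m pendant '[{"tx":0,"ty":0,"tz":0,"rx":0,"ry":0,"rz":0,"grip":0.6},{"tx":0,"ty":0,"tz":-0.03,"rx":0,"ry":0,"rz":0,"grip":0.6},{"tx":0,"ty":0,"tz":-0.06,"rx":0,"ry":0,"rz":0,"grip":0.6},{"tx":0,"ty":0,"tz":-0.08,"rx":0,"ry":0,"rz":0,"grip":0.6},{"tx":0,"ty":0,"tz":-0.08,"rx":0,"ry":0,"rz":0,"grip":0.6}]'
```

```text
clock: 10.4
eef_pos: [0.475, 0.1616, 0.2532]
tcp_rot: [-0.0, 0.632, 0.775, -0.0]
ft_force: [1.0, 0.6, -0.1]
grip_width: 0.0664
grip_force: 11.9
clock: 11.02
eef_pos: [0.4745, 0.1591, 0.1718]
tcp_rot: [-0.001, 0.632, 0.775, -0.002]
ft_force: [0.5, 0.2, -0.3]
grip_width: 0.0653
grip_force: 11.9
```

Bottom is now at about 0.117, just above the rim of the stack.

```bash
python3 -m pendant '[{"tx":0.0005,"ty":0.001,"tz":-0.02,"rx":0,"ry":0,"rz":0,"grip":0.6},{"tx":0.0005,"ty":0.001,"tz":-0.04,"rx":0,"ry":0,"rz":0,"grip":0.6},{"tx":0.0005,"ty":0.001,"tz":-0.05,"rx":0,"ry":0,"rz":0,"grip":0.6},{"tx":0.0005,"ty":0.001,"tz":-0.055,"rx":0,"ry":0,"rz":0,"grip":0.6},{"tx":0.0005,"ty":0.001,"tz":-0.055,"rx":0,"ry":0,"rz":0,"grip":0.6}]'
python3 -m pendant '[{"tx":0,"ty":0,"tz":-0.0015,"rx":0,"ry":0,"rz":0,"grip":0.6},{"tx":0,"ty":0,"tz":-0.0015,"rx":0,"ry":0,"rz":0,"grip":-1},{"tx":0,"ty":0,"tz":-0.0015,"rx":0,"ry":0,"rz":0,"grip":-1},{"tx":0,"ty":0,"tz":-0.0015,"rx":0,"ry":0,"rz":0,"grip":-1},{"tx":0,"ty":0,"tz":-0.001,"rx":0,"ry":0,"rz":0,"grip":-1}]'
python3 -m pendant '[{"tx":0,"ty":0,"tz":0.03,"rx":0,"ry":0,"rz":0,"grip":-1},{"tx":0,"ty":0,"tz":0.08,"rx":0,"ry":0,"rz":0,"grip":-1},{"tx":0,"ty":0,"tz":0.1,"rx":0,"ry":0,"rz":0,"grip":-1},{"tx":0,"ty":0,"tz":0.1,"rx":0,"ry":0,"rz":0,"grip":-1},{"tx":0,"ty":0,"tz":0.1,"rx":0,"ry":0,"rz":0,"grip":-1}]'
python3 w.py w5 0.125 0.15 0.4755 0.162
cat > g.py <<'E'
from h import *
for n in("top","scene"):
    P=pts(arm.get_image(n)); W=P[(P[...,2]>.142)&(P[...,2]<.165)&(np.hypot(P[...,0]-.491,P[...,1]-.083)<.035)]
    if len(W): print(n,len(W),cv2.minAreaRect(W[:,:2].astype(np.float32)*1000),W.max(0))
E
python3 g.py
```

```text
clock: 11.65
eef_pos: [0.4766, 0.1613, 0.1188]
tcp_rot: [0.0, 0.632, 0.775, 0.0]
ft_force: [-0.2, -0.2, -0.7]
grip_width: 0.0655
grip_force: 11.9
clock: 12.28
eef_pos: [0.4762, 0.1615, 0.1175]
tcp_rot: [0.0, 0.632, 0.775, 0.0]
ft_force: [0.2, -0.1, 0.5]
grip_width: 0.0938
grip_force: 0.0
clock: 12.9
eef_pos: [0.4755, 0.1613, 0.2164]
tcp_rot: [-0.001, 0.632, 0.775, -0.001]
ft_force: [-0.4, -0.8, -0.3]
grip_width: 0.0939
grip_force: 0.0
tcp [0.4755 0.1613 0.2164] yaw y 11.6 1528
circ 0.4751 0.1644 0.0339 rect [0.442 0.131 0.125] [0.509 0.198 0.139] px 258.7565445026178 200.94502617801047
fit [0.475  0.1649] 0.0316
top 172 ((490.33013916015625, 83.33689880371094), (35.22211837768555, 35.42601013183594), 11.18825912475586) [0.50963822 0.10271194 0.16171782]
scene 90 ((487.4681701660156, 86.2306137084961), (36.621002197265625, 27.10128402709961), 18.570415496826172) [0.50739967 0.10255532 0.15761655]
```

View pics/w5.png

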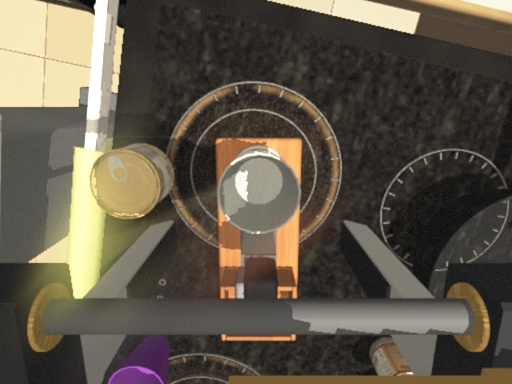

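All three are stacked: the rim is at (259,190), height 0.139 against 0.137 nominal. The handle grip is at (0.4903, 0.0833), so I'll move over it and descend.

```bash
python3 -m pendant '[{"tx":0.008,"ty":-0.04,"tz":0,"rx":0,"ry":0,"rz":0,"grip":-1},{"tx":0.015,"ty":-0.078,"tz":0,"rx":0,"ry":0,"rz":0,"grip":-1},{"tx":0.015,"ty":-0.078,"tz":-0.03,"rx":0,"ry":0,"rz":0,"grip":-1},{"tx":0.015,"ty":-0.078,"tz":-0.07,"rx":0,"ry":0,"rz":0,"grip":-1},{"tx":0.015,"ty":-0.078,"tz":-0.102,"rx":0,"ry":0,"rz":0,"grip":-1}]'
python3 -m pendant '[{"tx":0,"ty":0,"tz":0,"rx":0,"ry":0,"rz":0,"grip":-1},{"tx":0,"ty":0,"tz":0,"rx":0,"ry":0,"rz":0,"grip":0},{"tx":0,"ty":0,"tz":0,"rx":0,"ry":0,"rz":0,"grip":0.2},{"tx":0,"ty":0,"tz":0,"rx":0,"ry":0,"rz":0,"grip":0.8},{"tx":0,"ty":0,"tz":0,"rx":0,"ry":0,"rz":0,"grip":0.8}]' 25
python3 -m pendant '[{"tx":0,"ty":0,"tz":0,"rx":0,"ry":0,"rz":0,"grip":0.8},{"tx":0,"ty":0,"tz":0,"rx":0,"ry":0,"rz":0,"grip":0.8},{"tx":0,"ty":0,"tz":0,"rx":0,"ry":0,"rz":0,"grip":0.8},{"tx":0,"ty":0,"tz":0,"rx":0,"ry":0,"rz":0,"grip":0.8},{"tx":0,"ty":0,"tz":0,"rx":0,"ry":0,"rz":0,"grip":0.8}]'
python3 g.py
```

```text
clock: 13.68
eef_pos: [0.4902, 0.0832, 0.1133]
tcp_rot: [-0.001, 0.632, 0.775, -0.001]
ft_force: [-0.0, -0.1, -0.2]
grip_width: 0.0938
grip_force: 0.0
clock: 14.3
eef_pos: [0.4916, 0.0835, 0.1161]
tcp_rot: [0.001, 0.632, 0.775, 0.0]
ft_force: [0.3, 0.3, -0.0]
grip_width: 0.0573
grip_force: 0.0
clock: 14.92
eef_pos: [0.4923, 0.0837, 0.1158]
tcp_rot: [0.001, 0.632, 0.775, 0.001]
ft_force: [2.2, 0.7, 0.6]
grip_width: 0.0281
grip_force: 25.0
scene 312 ((490.2159423828125, 85.64974212646484), (35.68007278442383, 50.69749450683594), 86.20640563964844) [0.51634558 0.10291422 0.16478462]
```

Width is 28 mm, so the button is in. I'll pull up slowly and watch the force.

```bash
python3 -m pendant '[{"tx":0,"ty":0,"tz":0.004,"rx":0,"ry":0,"rz":0,"grip":0.8},{"tx":0,"ty":0,"tz":0.01,"rx":0,"ry":0,"rz":0,"grip":0.8},{"tx":0,"ty":0,"tz":0.016,"rx":0,"ry":0,"rz":0,"grip":0.8},{"tx":0,"ty":0,"tz":0.022,"rx":0,"ry":0,"rz":0,"grip":0.8},{"tx":0,"ty":0,"tz":0.028,"rx":0,"ry":0,"rz":0,"grip":0.8}]'
python3 -m pendant '[{"tx":0,"ty":0,"tz":0.006,"rx":0,"ry":0,"rz":0,"grip":0.8},{"tx":0,"ty":0,"tz":0.013,"rx":0,"ry":0,"rz":0,"grip":0.8},{"tx":0,"ty":0,"tz":0.02,"rx":0,"ry":0,"rz":0,"grip":0.8},{"tx":0,"ty":0,"tz":0.026,"rx":0,"ry":0,"rz":0,"grip":0.8},{"tx":0,"ty":0,"tz":0.032,"rx":0,"ry":0,"rz":0,"grip":0.8}]'
python3 g.py
python3 - <<'E'
from h import *
P=pts(arm.get_image("scene")); W=P[(np.hypot(P[...,0]-.475,P[...,1]-.164)<.036)]; print("stack top",np.nanpercentile(W[:,2],99))
E
```

```text
clock: 15.65
eef_pos: [0.491, 0.0834, 0.1439]
tcp_rot: [-0.0, 0.632, 0.775, -0.0]
ft_force: [2.4, 0.1, -2.3]
grip_width: 0.0278
grip_force: 25.0
clock: 16.27
eef_pos: [0.491, 0.0834, 0.1758]
tcp_rot: [-0.0, 0.632, 0.775, -0.0]
ft_force: [2.1, -1.0, -3.4]
grip_width: 0.0277
grip_force: 25.0
top 1 ((500.05389404296875, 66.9937515258789), (0.0, 0.0), 0.0) [0.5000539  0.06699375 0.16492129]
scene 105 ((484.36993408203125, 86.1974105834961), (34.2462272644043, 16.920862197875977), 60.93768310546875) [0.49990399 0.09805176 0.16264816]
stack top 0.5622964616696038
```

```bash
python3 -m pendant '[{"tx":0,"ty":0,"tz":0.003,"rx":0,"ry":0,"rz":0,"grip":0.8},{"tx":0,"ty":0,"tz":0.006,"rx":0,"ry":0,"rz":0,"grip":0.8},{"tx":0,"ty":0,"tz":0.009,"rx":0,"ry":0,"rz":0,"grip":0.8},{"tx":0,"ty":0,"tz":0.0105,"rx":0,"ry":0,"rz":0,"grip":0.8},{"tx":0,"ty":0,"tz":0.0105,"rx":0,"ry":0,"rz":0,"grip":0.8}]'
python3 -m pendant '[{"tx":0,"ty":0,"tz":0.001,"rx":0,"ry":0,"rz":0,"grip":0.8},{"tx":0,"ty":0,"tz":0.002,"rx":0,"ry":0,"rz":0,"grip":0.8},{"tx":0,"ty":0,"tz":0.003,"rx":0,"ry":0,"rz":0,"grip":0.8},{"tx":0,"ty":0,"tz":0.003,"rx":0,"ry":0,"rz":0,"grip":0.8},{"tx":0,"ty":0,"tz":0.003,"rx":0,"ry":0,"rz":0,"grip":0.8}]'
```

```text
clock: 17.05
eef_pos: [0.4903, 0.0836, 0.1855]
tcp_rot: [-0.001, 0.632, 0.775, -0.001]
ft_force: [0.2, 0.2, -4.2]
grip_width: 0.0277
grip_force: 25.0
clock: 17.68
eef_pos: [0.4911, 0.0835, 0.1889]
tcp_rot: [-0.0, 0.632, 0.775, -0.0]
ft_force: [-0.6, -0.2, -7.5]
grip_width: 0.0279
grip_force: 25.0
```

The force has stepped up to the caddy's weight, so the handle is at its end stop. I'll lift slowly.

```bash
python3 -m pendant '[{"tx":0,"ty":0,"tz":0.003,"rx":0,"ry":0,"rz":0,"grip":0.8},{"tx":0,"ty":0,"tz":0.008,"rx":0,"ry":0,"rz":0,"grip":0.8},{"tx":0,"ty":0,"tz":0.014,"rx":0,"ry":0,"rz":0,"grip":0.8},{"tx":0,"ty":0,"tz":0.02,"rx":0,"ry":0,"rz":0,"grip":0.8},{"tx":0,"ty":0,"tz":0.026,"rx":0,"ry":0,"rz":0,"grip":0.8}]' 30
python3 -m pendant '[{"tx":0,"ty":0,"tz":0.006,"rx":0,"ry":0,"rz":0,"grip":0.8},{"tx":0,"ty":0,"tz":0.012,"rx":0,"ry":0,"rz":0,"grip":0.8},{"tx":0,"ty":0,"tz":0.018,"rx":0,"ry":0,"rz":0,"grip":0.8},{"tx":0,"ty":0,"tz":0.022,"rx":0,"ry":0,"rz":0,"grip":0.8},{"tx":0,"ty":0,"tz":0.024,"rx":0,"ry":0,"rz":0,"grip":0.8}]'
python3 -m pendant '[{"tx":0,"ty":0,"tz":0,"rx":0,"ry":0,"rz":0,"grip":0.8},{"tx":0,"ty":0,"tz":0,"rx":0,"ry":0,"rz":0,"grip":0.8},{"tx":0,"ty":0,"tz":0,"rx":0,"ry":0,"rz":0,"grip":0.8},{"tx":0,"ty":0,"tz":0,"rx":0,"ry":0,"rz":0,"grip":0.8},{"tx":0,"ty":0,"tz":0,"rx":0,"ry":0,"rz":0,"grip":0.8}]'
python3 - <<'E'
from h import *
a=arm.get_image("scene"); save(a,"fin"); P=pts(a)
hsv=cv2.cvtColor(a["color"],cv2.COLOR_RGB2HSV); m=cv2.inRange(hsv,(3,90,80),(18,255,255))>0
W=P[m]; c=W[(np.abs(W[:,0]-.508)<.04)&(np.abs(W[:,1]-.01)<.05)]; print("box rim z",np.percentile(c[:,2],98)); 
c=W[(np.hypot(W[:,0]-.475,W[:,1]-.162)<.06)]; print("base z",np.percentile(c[:,2],[50,95]))
E
```

```text
clock: 18.3
eef_pos: [0.4913, 0.0835, 0.2156]
tcp_rot: [0.0, 0.632, 0.775, 0.0]
ft_force: [0.2, 0.6, -8.0]
grip_width: 0.0279
grip_force: 30.0
clock: 18.92
eef_pos: [0.4913, 0.0835, 0.2393]
tcp_rot: [0.0, 0.632, 0.775, 0.0]
ft_force: [1.2, 0.2, -9.0]
grip_width: 0.0279
grip_force: 30.0
clock: 19.55
eef_pos: [0.4912, 0.0835, 0.2389]
tcp_rot: [-0.0, 0.632, 0.775, 0.0]
ft_force: [0.2, 0.6, -8.6]
grip_width: 0.028
grip_force: 30.0
box rim z 0.1174270892155304
base z [0.06625406 0.06874872]
```

View pics/fin.png

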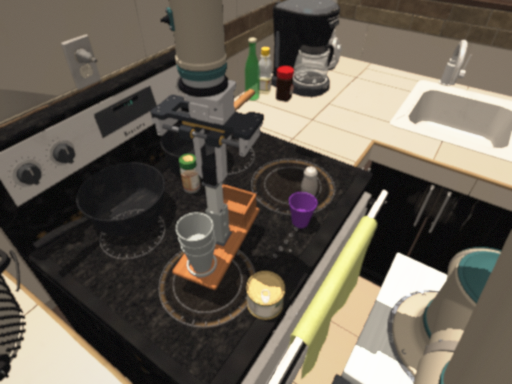

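The caddy hangs level about 54 mm up (base top 0.067, box rim 0.117). The three-cup stack is intact at (198,242), the handle is extended at (217,210), and the bystanders haven't moved.

```bash
python3 -c "
from rig import arm
print(arm.job_done())"
```

```text
the job is handed in; nothing more can be done
None
```

I handed the job in at about 20 s: the three cups are stacked in the caddy, the handle is out at its second stop, and the caddy is held level about 54 mm above the range; no verdict came back.

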